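# Snap the selector handle onto the switch box

### The job

Pick up the loose black selector handle and, holding it over the bare stud on the grey switch box, turn it so that its pointer faces the long index line on the dial plate. Then press it straight down onto the stud until it snaps over the click and sits fully home on the steel seat, and keep pressing firmly: finish with the gripper still holding the handle pressed down, not letting go. Leave the other things on the bench where they are.

Things in the scene. Friction and masses are not known exactly. Their poses are not given: they have to be found in the camera images.
- handle: Loose black plastic selector handle, about 70 g, upright on the bench: round hollow skirt 46 mm in diameter, 34 mm high, open below (cavity 30 mm deep), with a grip bar on top. A rounded lip in the bore, 3 mm above the underside, leaves 18.8 mm free. Origin: centre of the underside; z up; -x is where the pointer points. Not tracked while held.
- pointer_tip (a point): End of the handle's pointer: the end of the grip bar that tapers and sticks out just past the skirt, with a white line on top (the other end is round and blunt). 27 mm from the axis towards the handle's -x, 46 mm above its underside.
- grip_bar (a point): Middle of the handle's upright grip bar, on its axis, 46 mm above the underside. The bar is 16 mm thick (handle's y), 53 mm long (x), and reaches from 34 to 59 mm above the underside. Grip across the 16 mm from above, fingertips just above the skirt's flat top (at 34 mm), which can also take the push.
- switch_box: Fixed grey switch box, 102 x 102 mm and 50 mm high, with four cover screws and a short black cable gland on its far side. Origin: centre of its underside on the bench; z up. All the work lies to the left of a wooden post at the bench's front edge (y 0.02 to 0.06 m, x 0.27 to 0.36 m) and its overhead beam 0.53 m above the bench: keep the arm left of them.
- dial: Fixed round aluminium dial plate, 86 mm in diameter, 4 mm thick, centred on the box's top and turned to various angles. Origin: centre of its underside, 50 mm above the bench; z up; -x points from the stud to the long black index line (small dots mark the other positions). The steel stud stands in its middle.
- seat_centre (a point): Centre of the seat's top face on the stud's axis, 57 mm above the bench. The handle's origin lies here when fully home. Its lip meets the balls with the handle 11 mm higher; 6 to 16 N pushes it past them; about 6 mm above the seat the force drops and the balls pull the handle down by themselves, letting go 1 mm above the hard seat. Then hold it down with about 10 N.
- index_line (a point): Middle of the long black index line (12 x 3.5 mm) on the dial plate, 35 mm from the stud's axis.
- seat: Fixed dark steel washer, 52 mm in diameter, 3 mm thick, round the foot of the stud: the handle's skirt rests on it when fully home.
- marker: Marker pen lying on the bench, 131 x 16 mm. Leave alone.
- chuck_key: Steel T-shaped chuck key lying on the bench, 82 x 70 x 12 mm. Leave alone.
- screw_tin: Open tin with screws, 69 mm in diameter, 68 mm high. Leave alone.
- masking_tape: Roll of masking tape lying flat, 91 mm in diameter, 24 mm high. Leave alone.
- wood_block: Wood offcut, 45 x 100 x 38 mm. Leave alone.
- stud_top (a point): Top of the bare steel stud, 26 mm above the seat. The stud is 16 mm in diameter, its top 7 mm tapered to 9 mm. Four spring balls stand out of its side 9 mm above the seat (23 mm across the balls). The handle goes on at any angle and can turn on it.
- c_clamp: C-clamp lying flat at the right, 123 x 105 x 16 mm. Leave alone.
Mind the look-alikes: they are no part of the job. Leave any blue or green look-alike of the handle alone.

How it is judged:
On the way, in this order (a step that is already met when the one before it is completed fails the run):
1. the handle is held over the stud, not yet pressed past the click, with its pointer turned to the index line (horizontal distance between handle and seat_centre below 0.012 m and z of handle in the frame of seat_centre above 0.009 m and x of pointer_tip in the frame of dial below -0.015 m and y of pointer_tip in the frame of dial between -0.009 and 0.009 m and contact force between the fingers and handle above 1 N), for 0.1 s.
2. the handle is snapped past the click, down on the seat and pressed (horizontal distance between handle and seat_centre below 0.003 m and z of handle in the frame of seat_centre below 0.0025 m and angle between handle's own z axis and vertical below 0.08 rad and contact force between handle and seat above 4 N), for 0.2 s.
At the end, for the whole second after the job is handed in: Handle home on the seat (underside within 2.5 mm, axis within 3 mm, tilt under 0.08 rad), pointer tip within 5.5 mm (12 degrees) of the index line's direction; the gripper still bears on it with over 3 N and presses it on the seat with over 4 N (all of step 2 and x of pointer_tip in the frame of dial below -0.02 m and y of pointer_tip in the frame of dial between -0.0055 and 0.0055 m and contact force between the fingers and handle above 3 N); the arm keeps its last pose, push and grip.
It fails at once if a bystander is moved by more than 30 mm (distance of any of marker, chuck_key, screw_tin, masking_tape, wood_block, c_clamp from where it was at the start of the episode above 0.03 m).
It also fails if it takes over 42 s, if anything falls off the work surface, if the arm or the gripper's body presses on something with over 40 N, if the wrist force passes 120 N, or if a joint passes its speed limit or range.

### The arm

A 6-joint arm with a two-finger parallel gripper is mounted at the origin on a cart in front of the work surface, level with it; the furniture and walls round the work are solid. World frame = base frame: x ahead of the robot, y to its left, z up, the work surface at z = 0. Lengths are in m, angles in rad, forces in N, time in s.
With the tool pointing down it reaches from about 0.425 to 0.95 m from the base axis. Payload 3.5 kg.
Tool frame: the origin (TCP) lies at the very end of the fingers, on their centre line; the grasp point (between the pads) lies 19 mm behind it; z points along the fingers, y is the line along which they close (so a half turn about z gives the same grasp; the last joint's range is limited). The gripper opens to 85 mm and grips with 20 to 120 N. Pads are 22 mm wide; open, the fingers measure 114 mm over their backs; the gripper's body (76 mm by 85 mm) begins 54 mm behind the grasp point. The pads swing forward as they close: fully open they stand 13 mm farther back than shut.
Start: joints at [1.176, 0.286, 1.577, -0, 1.279, -0.15], TCP at [0.164, 0.655, 0.231] pointing down, gripper open.
Joint ranges: [-2.77, 2.77], [-0.9, 2.22], [0.21, 2.48], [-1.53, 4.67], [0.24, 2.81], [-2.84, 2.84]. Speed limits (rad/s): [2.79, 2.79, 3.14, 3.14, 3.14, 3.14].

### API

Orientations are given as a unit quaternion [x, y, z, w].
In Python, from plant import get_state, read_camera, sign_off, recognise gives the robot as it stands.
- The arm moves only by the tool arm_command, never from a script. Its argument "steps" is a list of rows, each an object with "translation": the shift along the tool's x, y, z scaled (see below), a list of three; "twist": the turn, a rotation vector about the tool's x, y, z scaled (see below), a list of three; "fingers": the opening, from -1 (shut) to 1 (fully open). In form: [{"translation": [x, y, z], "twist": [rx, ry, rz], "fingers": fingers}, ...]. A call has 1 to 5 rows; each row is the pose to reach, as a shift and turn from the pose commanded when the call began, along the tool's axes at that moment; what a row does not reach only later rows make up. The controller multiplies each number of a shift by 75 cm and each number of a turn by 60 degrees. A row lasts 1/8 s, in which the tool goes at most 62.5 mm and 10.7 degrees, less where a joint would pass 70% of its speed; a pose out of reach is approached as far as the arm can. A call with a number of a shift or a turn outside -1 to 1 is refused whole. A call with a gripper value outside its range is refused whole. The fingers move at their own pace and stop on an object; "grip_force" is the grip in N (left out, the last holds). Time passes only in rows, so rows that repeat a pose let the fingers close. It gives the time, the measured TCP pose, the force, the opening and the grip force at its end, in the units of the state.
- get_state(): the state, without advancing time (a new reading comes with each control period).
- read_camera(name): name is "scene" or "top"; returns a dict with "pixels" (480x640x3 uint8, red, green, blue), "K" (3x3 intrinsics, pixels), "R" (3x3) and "t" (3): a world point X has camera coordinates R X + t. Camera axes: x right, y down, z forward; pixel columns grow to the right and rows downward; lengths in m; the calibration is good to about 2 mm. A picture is of the moment at which its call begins. There is no depth.
- sign_off(): hands the job in; it is judged then, once.
Trained networks look in a picture, given as the dict that the camera call returned (one of the last four; its "shot" number tells which), for a name from the list of things; names that differ only in an ending like _2 or _b are one class to them, and where a whole thing is asked for, a point or a joint stands for the part that bears it (a point fixed in the world has none). Each returns a list of dicts, best first, with "conf" (0 to 1); they miss things now and then, are a little off and sometimes report something else, mostly with a low value. They report only what shows in the picture. A call takes as long as a camera call. They do not tell look-alikes from the thing itself.
- recognise(picture, query): "point" ([row, column] in pixels, amid what is visible of it).
The state is a dict: "time": time; "qpos": joint angles; "dq": joint speeds; "joint_efforts": joint torques, N m; "eef_pos": TCP position; "tcp_rot": TCP orientation; "contact_force": force on the tool from outside, world axes, zero at the start; "wrist_torque": the same for the moment, N m; "opening": opening from 0.0 (shut) to 1.0 (fully open); "finger_force": force on a finger pad.
Only numpy, scipy, OpenCV 4.12 (cv2) and the standard library are available. Lean on these libraries where they do the work, as an engineer would, in place of code of your own. Each camera call takes 0.05 s, during which the arm holds its last target. There are 200 camera calls.

## Working session

There is one attempt and no reset: what is moved stays moved. The work goes in short steps, Python scripts to look and compute and a tool call to move; the robot and the scene stay as the last step left them, time stands still between calls to the robot, and variables do not carry over. Pictures are saved under pics/ and viewed, at most 10 in all, crops included, and the job is handed in when it is done.

Besides the shell and the picture viewer there is one more tool, called after ">>>" in YAML: its name, and indented under it one key for each argument. arm_command: Moves the arm, as the interface text tells. Shifts and turns lie within -1 to 1; 1 stands for 75 cm of shift or 60 degrees of turn. Its arguments: {"type":"object","properties":{"steps":{"type":"array"},"grip_force":{"type":"number"}},"required":["steps"]}

```bash
mkdir -p pics; cat > h.py <<'E'
import numpy as np,cv2
from plant import *
def shot(n,f=None):
    p=read_camera(n)
    if f: cv2.imwrite('pics/'+f,cv2.cvtColor(p['pixels'],cv2.COLOR_RGB2BGR))
    return p
def ray(p,rc):
    K,R,t=map(np.array,(p['K'],p['R'],p['t']))
    d=R.T@np.linalg.solve(K,[rc[1],rc[0],1.]); return -R.T@t,d
def onz(p,rc,z):
    o,d=ray(p,rc); return o+d*(z-o[2])/d[2]
def proj(p,X):
    c=np.array(p['K'])@(np.array(p['R'])@np.array(X)+np.array(p['t'])); return c[1]/c[2],c[0]/c[2]
E
python3 - <<'E'
from h import *
np.set_printoptions(precision=4,suppress=True)
s=get_state();print(s)
Z=dict(handle=.03,pointer_tip=.046,grip_bar=.046,switch_box=.05,dial=.054,seat_centre=.057,index_line=.054,stud_top=.083,seat=.057)
for n in('top','scene'):
    p=shot(n,n+'1.png');print(n,-np.array(p['R']).T@p['t'])
    for q,z in Z.items():
        print(q,[(np.round(d['point']),round(d['conf'],2),onz(p,d['point'],z)[:2]) for d in recognise(p,q)[:4]])
E
```

```text
{'time': 0.0, 'qpos': array([ 1.176 ,  0.2872,  1.5782,  0.    ,  1.2786, -0.15  ]), 'dq': array([-0.0014,  0.0025, -0.0008, -0.0015,  0.0002, -0.0007]), 'joint_efforts': array([  0.0003, -40.5979, -29.2627,  -0.0001,   0.0058,  -0.    ]), 'eef_pos': array([0.1633, 0.6543, 0.2299]), 'tcp_rot': array([ 0.1221,  0.9925, -0.0012, -0.0003]), 'contact_force': array([ 0.6577,  0.2974, -0.3047]), 'wrist_torque': array([ 0.0136, -0.0159, -0.0424]), 'finger_force': 0.0, 'opening': 1.0003739278664985}
top [0.3459 0.3025 1.3603]
handle [(array([248., 236.]), 0.79, array([0.5106, 0.4685])), (array([235., 265.]), 0.71, array([0.546 , 0.3961])), (array([271., 266.]), 0.7, array([0.4555, 0.3886])), (array([269., 137.]), 0.61, array([0.4499, 0.7104]))]
pointer_tip [(array([267., 134.]), 0.83, array([0.4521, 0.7131])), (array([268., 267.]), 0.75, array([0.4607, 0.3858])), (array([244., 235.]), 0.58, array([0.5195, 0.4685])), (array([232., 269.]), 0.57, array([0.5506, 0.3852]))]
grip_bar [(array([272., 136.]), 0.82, array([0.4408, 0.7083])), (array([246., 236.]), 0.81, array([0.5125, 0.4649])), (array
[... 1146 characters left out ...]
279., 303.]), 0.55, array([0.4267, 0.4065])), (array([240., 275.]), 0.19, array([0.6168, 0.3747]))]
switch_box [(array([222., 347.]), 0.75, array([0.6031, 0.1738])), (array([263., 344.]), 0.66, array([0.434 , 0.2986])), (array([252., 395.]), 0.25, array([0.4143, 0.1669])), (array([249., 342.]), 0.16, array([0.4892, 0.2645]))]
dial [(array([249., 348.]), 0.77, array([0.4786, 0.2567]))]
seat_centre []
index_line [(array([249., 344.]), 0.85, array([0.4821, 0.2655]))]
stud_top [(array([247., 340.]), 0.66, array([0.4504, 0.2983]))]
seat [(array([247., 344.]), 0.55, array([0.4848, 0.2619])), (array([277., 301.]), 0.54, array([0.4225, 0.4153])), (array([223., 346.]), 0.27, array([0.5867, 0.1869]))]
```

View pics/top1.png

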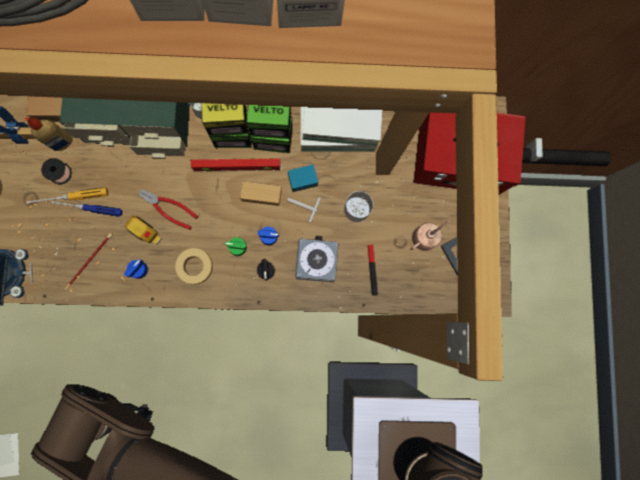

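View pics/scene1.png

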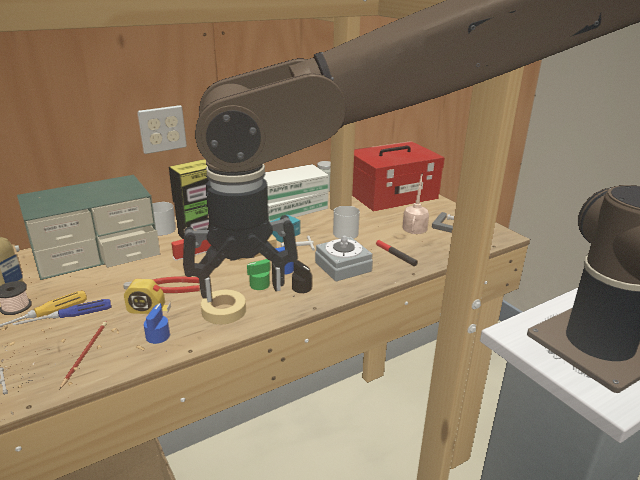

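Both pictures show four handle shapes. In the top view these are black (row 269, col 265), green (245,236), blue (235,268) and blue (269,136). The black one is the target, also seen at (278,302) in the scene view. The box with the dial is at top (259,317). Next I check the choice in a close crop.

```bash
python3 - <<'E'
from h import *
im=cv2.imread('pics/top1.png')
a=cv2.resize(im[230:300,245:345],None,fx=8,fy=8,interpolation=cv2.INTER_CUBIC)
cv2.imwrite('pics/c1.png',a)
E
```

```text
(no output)
```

View pics/c1.png

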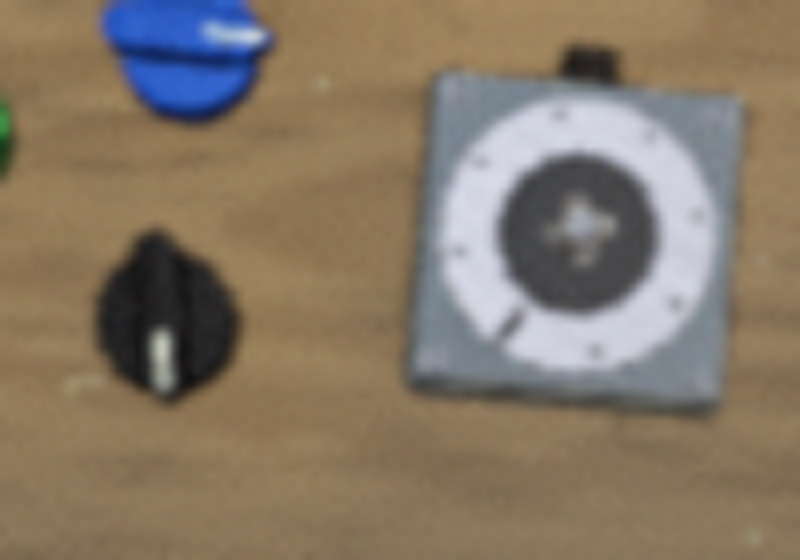

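The crop shows the black handle at crop (168,322): white pointer line down at (166,395), blunt end up at (155,232). The dial centre is at (579,234) and the index line is lower left at (511,324).

```bash
cat >> h.py <<'E'
def todo(target,ang,s=None):
    """shift (tool axes, units) and rz turn to bring TCP to target, tool y at world angle ang (mod pi)"""
    from scipy.spatial.transform import Rotation as Ro
    s=s or get_state(); R=Ro.from_quat(s['tcp_rot'])
    d=R.inv().apply(np.array(target)-s['eef_pos'])/.75
    y=np.array([np.cos(ang),np.sin(ang),0]); z=np.array([0,0,-1.]);x=np.cross(y,z)
    for sg in(1,-1):
        T=Ro.from_matrix(np.c_[sg*x,sg*y,z]); print('shift',d.round(4),'twist',((R.inv()*T).as_rotvec()/np.radians(60)).round(4),'q6',s['qpos'][5].round(3))
E
python3 - <<'E'
from h import *
np.set_printoptions(precision=4,suppress=True)
p=shot('top')
def c(x,y): return ((y+.5)/8-.5+230,(x+.5)/8-.5+245)
P=lambda x,y,z: onz(p,c(x,y),z)[:2]
dial=P(579,234,.054);seat=P(579,233,.057);idx=P(511,324,.054)
tip=P(167,402,.056);bl=P(155,232,.056);sk=P(168.5,325,.034)
print('dial',dial,'seat',seat,'idx',idx,'r',np.linalg.norm(idx-dial))
print('tip',tip,'blunt',bl,np.linalg.norm(tip-bl),'mid',(tip+bl)/2,'skirt',sk)
a=lambda v:np.arctan2(v[1],v[0])
print('idx ang',np.degrees(a(idx-dial)),'handle ang',np.degrees(a(tip-bl)))
# segmentation check
im=p['pixels'].astype(int);g=im.max(2)
m=((g<60)).astype(np.uint8); m[:, :245]=0;m[:,285:]=0;m[:250]=0;m[290:]=0
n,l,st,ce=cv2.connectedComponentsWithStats(m);print(st[1:],ce[1:])
for q in ce[1:]: print(onz(p,(q[1],q[0]),.045))
w=(im.min(2)>165).astype(np.uint8); w[:, :290]=0;w[:,345:]=0;w[:235]=0;w[285:]=0
cn,_=cv2.findContours(w,cv2.RETR_EXTERNAL,cv2.CHAIN_APPROX_NONE)
k=max(cn,key=len);e=cv2.fitEllipse(cv2.convexHull(k));print(e,onz(p,(e[0][1],e[0][0]),.054))
m=(tip+bl)/2
todo([*m,.15],a(tip-bl)+np.pi/2)
E
```

```text
dial [0.487  0.2617] seat [0.487  0.2618] idx [0.4582 0.282 ] r 0.035273645958237065
tip [0.4305 0.3875] blunt [0.4831 0.3935] 0.052950806331045326 mid [0.4568 0.3905] skirt [0.4561 0.3895]
idx ang 144.80237156742817 handle ang -173.47263900314093
[[258 260  16  20 208]] [[265.3221 268.9952]]
[0.4582 0.3897 0.045 ]
((316.74432373046875, 258.8477783203125), (33.70943069458008, 33.84846115112305), 95.5064697265625) [0.4869 0.2622 0.054 ]
shift [-0.4647 -0.2472  0.1084] twist [-0.      0.0001  2.6574] q6 -0.15
shift [-0.4647 -0.2472  0.1084] twist [-0.0001 -0.     -0.3426] q6 -0.15
```

>>> arm_command:
  steps:
    - {"translation": [-0.08,-0.04,0.02],"twist": [0,0,-0.17],"fingers": 0.2}
    - {"translation": [-0.16,-0.085,0.04],"twist": [0,0,-0.3426],"fingers": 0.2}
    - {"translation": [-0.235,-0.125,0.06],"twist": [0,0,-0.3426],"fingers": 0.2}
    - {"translation": [-0.31,-0.165,0.08],"twist": [0,0,-0.3426],"fingers": 0.2}
    - {"translation": [-0.38,-0.2,0.1],"twist": [0,0,-0.3426],"fingers": 0.2}
  grip_force: 60

```text
time: 1.68
eef_pos: [0.3916, 0.4507, 0.1608]
tcp_rot: [-0.057, 0.998, 0.0, 0.0]
contact_force: [0.3, 0.8, 0.4]
opening: 0.601
finger_force: 0.0
```

```bash
python3 - <<'E'
from h import *
s=get_state();print(s['eef_pos'],s['tcp_rot'],s['opening'],s['time'])
todo([.457,.390,.12],np.radians(96.5))
E
```

```text
[0.39163711 0.45065008 0.16081118] [-5.70455642e-02  9.98371396e-01  3.75899181e-04  4.66107463e-04] 0.6013389013846805 1.675
shift [-0.0773 -0.0903  0.0544] twist [0.0007 0.0009 0.0007] q6 -0.999
shift [-0.0773 -0.0903  0.0544] twist [-1.5000e-03  1.0000e-03 -2.9993e+00] q6 -0.999
```

>>> arm_command:
  steps:
    - {"translation": [-0.04,-0.045,0.02],"twist": [0,0,0],"fingers": 0.2}
    - {"translation": [-0.077,-0.09,0.054],"twist": [0,0,0],"fingers": 0.2}
    - {"translation": [-0.077,-0.09,0.054],"twist": [0,0,0],"fingers": 0.2}
    - {"translation": [-0.077,-0.09,0.054],"twist": [0,0,0],"fingers": 0.2}

```text
time: 2.17
eef_pos: [0.4553, 0.3918, 0.1206]
tcp_rot: [-0.057, 0.998, 0.0, 0.0]
contact_force: [-0.1, -0.2, 0.2]
opening: 0.601
finger_force: 0.0
```

```bash
python3 - <<'E'
from h import *
np.set_printoptions(precision=4,suppress=True)
todo([.457,.390,.037],np.radians(96.5))
p=shot('scene');im=cv2.cvtColor(p['pixels'],cv2.COLOR_RGB2BGR)[190:310,230:390]
cv2.imwrite('pics/s2.png',cv2.resize(im,None,fx=5,fy=5,interpolation=cv2.INTER_CUBIC))
s=get_state();print(s['eef_pos'],s['contact_force'])
E
```

```text
shift [-0.002  -0.0027  0.1115] twist [0.0005 0.0001 0.0001] q6 -1.143
shift [-0.002  -0.0027  0.1115] twist [-0.0001  0.0008 -2.9999] q6 -1.143
[0.4552 0.3923 0.1211] [-0.3238  1.2759 -0.5396]
```

View pics/s2.png

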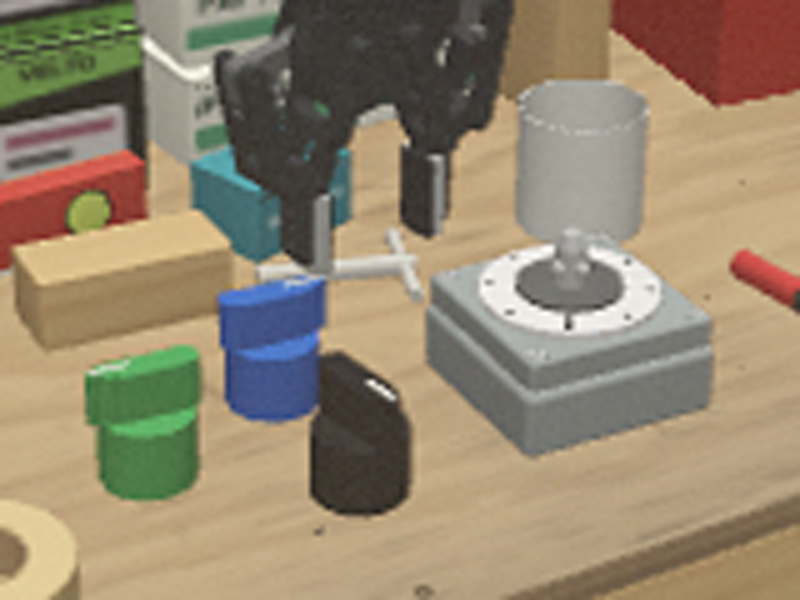

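The picture shows the gripper above the black handle at crop (360,430), with its pads either side of the bar, clear of the blue and green look-alikes and of the box. Descending now.

>>> arm_command:
  steps:
    - {"translation": [-0.002,-0.003,0.05],"twist": [0,0,0],"fingers": 0.2}
    - {"translation": [-0.002,-0.003,0.09],"twist": [0,0,0],"fingers": 0.2}
    - {"translation": [-0.002,-0.003,0.111],"twist": [0,0,0],"fingers": 0.2}
    - {"translation": [-0.002,-0.003,0.111],"twist": [0,0,0],"fingers": 0.2}
    - {"translation": [-0.002,-0.003,0.111],"twist": [0,0,0],"fingers": -0.2}

```text
time: 2.85
eef_pos: [0.4579, 0.3904, 0.0387]
tcp_rot: [-0.057, 0.998, 0.001, 0.001]
contact_force: [-0.1, 0.6, -0.3]
opening: 0.409
finger_force: 0.0
```

>>> arm_command:
  steps:
    - {"translation": [0,0,0],"twist": [0,0,0],"fingers": -1}
    - {"translation": [0,0,0],"twist": [0,0,0],"fingers": -1}
    - {"translation": [0,0,0],"twist": [0,0,0],"fingers": -1}
    - {"translation": [0,0,0],"twist": [0,0,0],"fingers": -1}
  grip_force: 60

```text
time: 3.35
eef_pos: [0.4581, 0.3901, 0.0387]
tcp_rot: [-0.057, 0.998, 0.001, 0.001]
contact_force: [-1.2, 0.6, 6.3]
opening: 0.174
finger_force: 61.5
```

```bash
python3 - <<'E'
from h import *
np.set_printoptions(precision=4,suppress=True)
s=get_state();print(s)
E
```

```text
{'time': 3.35, 'qpos': array([ 0.5368,  0.3536,  1.8787,  0.0004,  0.9065, -1.148 ]), 'dq': array([ 0.001 ,  0.0016, -0.    ,  0.0014, -0.    , -0.0014]), 'joint_efforts': array([ -0.622 , -34.227 , -21.3194,  -0.174 ,  -0.1056,  -0.0062]), 'eef_pos': array([0.4581, 0.3901, 0.0387]), 'tcp_rot': array([-0.0568,  0.9984,  0.0008,  0.0012]), 'contact_force': array([-1.1981,  0.5777,  6.3162]), 'wrist_torque': array([0.0118, 0.1517, 0.0529]), 'finger_force': 61.46930694580078, 'opening': 0.17361783370860737}
```

>>> arm_command:
  steps:
    - {"translation": [0,0,-0.05],"twist": [0,0,0],"fingers": -1}
    - {"translation": [0,0,-0.1],"twist": [0,0,0],"fingers": -1}
    - {"translation": [0,0,-0.14],"twist": [0,0,0],"fingers": -1}
    - {"translation": [0,0,-0.14],"twist": [0,0,0],"fingers": -1}

```text
time: 3.85
eef_pos: [0.4585, 0.3901, 0.1446]
tcp_rot: [-0.057, 0.998, 0.001, 0.002]
contact_force: [-0.1, 0.2, -1.1]
opening: 0.17
finger_force: 60.7
```

```bash
python3 - <<'E'
from h import *
np.set_printoptions(precision=4,suppress=True)
s=get_state();print(s['eef_pos'],s['contact_force'],s['opening'],s['finger_force'])
todo([.488,.262,.143],np.radians(54.8))
p=shot('scene');im=cv2.cvtColor(p['pixels'],cv2.COLOR_RGB2BGR)[190:310,230:390]
cv2.imwrite('pics/s3.png',cv2.resize(im,None,fx=5,fy=5,interpolation=cv2.INTER_CUBIC))
E
```

```text
[0.4585 0.3901 0.1446] [-0.0667  0.1795 -1.1394] 0.16999634830037239 60.65132975578308
shift [-0.0196 -0.1741  0.0019] twist [0.0036 0.0039 0.6955] q6 -1.148
shift [-0.0196 -0.1741  0.0019] twist [-0.005   0.0046 -2.3045] q6 -1.148
```

View pics/s3.png

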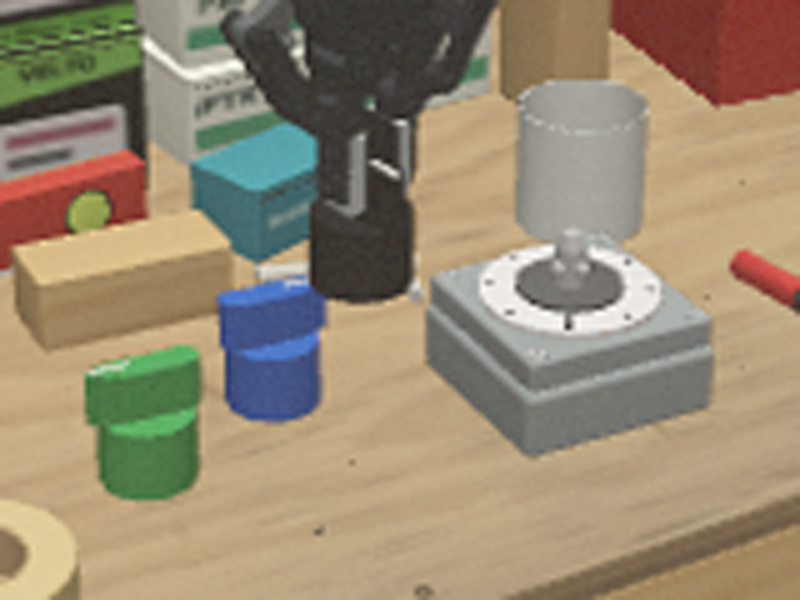

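The handle hangs upright in the pads at crop (360,245), and the bare stud is at (571,250). Now I carry it over and turn it.

>>> arm_command:
  steps:
    - {"translation": [-0.005,-0.04,0],"twist": [0,0,0.16],"fingers": -1}
    - {"translation": [-0.01,-0.09,0],"twist": [0,0,0.33],"fingers": -1}
    - {"translation": [-0.015,-0.14,0],"twist": [0,0,0.5],"fingers": -1}
    - {"translation": [-0.02,-0.174,0],"twist": [0.003,0.004,0.66],"fingers": -1}
    - {"translation": [-0.02,-0.174,0],"twist": [0.003,0.004,0.695],"fingers": -1}

```text
time: 4.53
eef_pos: [0.4858, 0.2596, 0.1394]
tcp_rot: [0.304, 0.953, -0.003, -0.004]
contact_force: [-0.8, 1.3, -0.5]
opening: 0.166
finger_force: 60.7
```

>>> arm_command:
  steps:
    - {"translation": [0,0,0],"twist": [0,0,0],"fingers": -1}
    - {"translation": [0,0,0],"twist": [0,0,0],"fingers": -1}

```text
time: 4.78
eef_pos: [0.4862, 0.2621, 0.1413]
tcp_rot: [0.301, 0.954, -0.002, -0.003]
contact_force: [0.7, 0.6, -0.3]
opening: 0.169
finger_force: 60.6
```

```bash
python3 - <<'E'
from h import *
np.set_printoptions(precision=4,suppress=True)
s=get_state();print(s['eef_pos'],s['contact_force'],s['opening'],s['finger_force'])
todo([.4877,.2614,.128],np.radians(54.8))
a=[shot('scene'),shot('top')]
S=lambda i,r,c,f:cv2.resize(cv2.cvtColor(i['pixels'],cv2.COLOR_RGB2BGR)[r:r+f[0],c:c+f[1]],(400,600),interpolation=cv2.INTER_CUBIC)
cv2.imwrite('pics/s4.png',np.hstack([S(a[0],185,305,(120,80)),S(a[1],222,292,(75,50))]))
E
```

```text
[0.4862 0.2621 0.1413] [ 0.6592  0.5573 -0.3221] 0.16885532193567557 60.64625859260559
shift [-0.0023  0.0004  0.0177] twist [-0.005  -0.0035  0.0026] q6 -0.648
shift [-0.0023  0.0004  0.0177] twist [ 0.0054 -0.0078 -2.9974] q6 -0.648
```

View pics/s4.png

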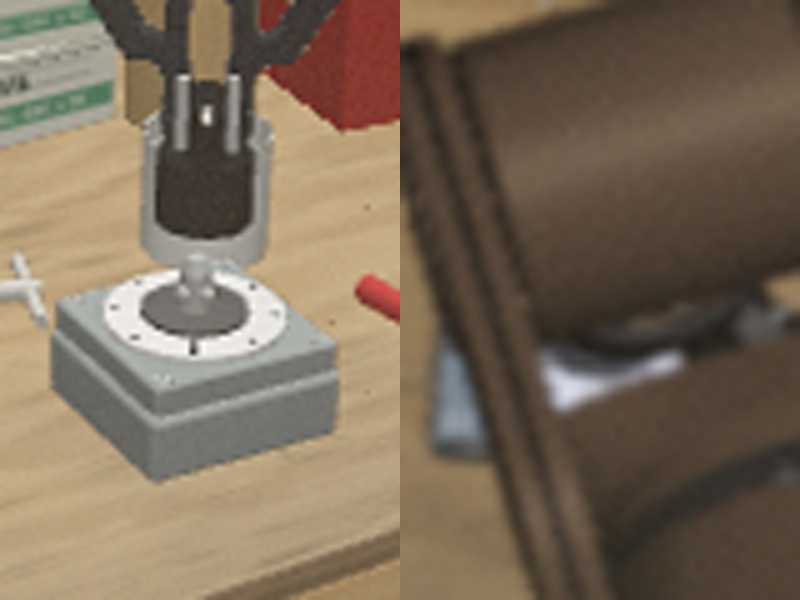

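The left half shows the handle over the stud: skirt centre at column about 204, stud at about 199.5, with the white pointer line facing the index line. The arm blocks the top view. Next I check the lateral offset by projection.

```bash
python3 - <<'E'
from h import *
np.set_printoptions(precision=4,suppress=True)
p=shot('scene');e=get_state()['eef_pos']
for z in(.057,.083,.11,.135):
    print(z,'stud axis',np.array(proj(p,[.487,.2618,z])),'tcp axis',np.array(proj(p,[e[0],e[1],z])))
print('px per mm +x',(np.array(proj(p,[.497,.2618,.12]))-proj(p,[.487,.2618,.12]))/10,'+y',(np.array(proj(p,[.487,.2718,.12]))-proj(p,[.487,.2618,.12]))/10)
g=p['pixels'].astype(int).max(2)
for r in range(214,232,2):
    w=np.where(g[r,325:370]<75)[0]+325; print(r,(w.min(),w.max(),w.mean()) if len(w) else None)
g=p['pixels'].astype(int)
for r in(240,242,244,246,248,250): # stud/seat columns
    w=np.where(g[r,325:365].max(1)<110)[0]+325; print(r,(w.min(),w.max(),(w.min()+w.max())/2) if len(w) else None)
b=(g.min(2)>185).astype(np.uint8);b[:236]=0;b[260:]=0;b[:,:322]=0;b[:,365:]=0
k=cv2.findNonZero(b);e=cv2.fitEllipse(cv2.convexHull(k));print(e,proj(p,[.487,.2618,.054]))
E
```

```text
0.057 stud axis [246.5953 343.9881] tcp axis [246.7037 343.9929]
0.083 stud axis [236.703  344.3873] tcp axis [236.8086 344.3923]
0.11 stud axis [226.225  344.8102] tcp axis [226.3276 344.8154]
0.135 stud axis [216.3312 345.2095] tcp axis [216.431  345.2149]
px per mm +x [-0.166 -0.245] +y [ 0.0967 -0.3655]
214 (np.int64(337), np.int64(353), np.float64(345.0))
216 (np.int64(336), np.int64(354), np.float64(345.0))
218 (np.int64(336), np.int64(354), np.float64(345.0))
220 (np.int64(336), np.int64(354), np.float64(345.0))
222 (np.int64(336), np.int64(354), np.float64(345.0))
224 (np.int64(336), np.int64(354), np.float64(345.0))
226 (np.int64(336), np.int64(354), np.float64(345.0))
228 (np.int64(336), np.int64(354), np.float64(345.0))
230 (np.int64(338), np.int64(353), np.float64(345.5))
240 None
242 None
244 (np.int64(348), np.int64(348), np.float64(348.0))
246 None
248 (np.int64(334), np.int64(334), np.float64(334.0))
250 (np.int64(336), np.int64(352), np.float64(344.0))
((343.5447998046875, 246.48692321777344), (20.25585174560547, 35.26118850708008), 91.71377563476562) (np.float64(247.72453601878854), np.float64(343.942519165407))
```

>>> arm_command:
  steps:
    - {"translation": [-0.0015,0,0.01],"twist": [-0.005,-0.004,0.003],"fingers": -1}
    - {"translation": [-0.0015,0,0.018],"twist": [-0.005,-0.004,0.003],"fingers": -1}
    - {"translation": [-0.0015,0,0.027],"twist": [-0.005,-0.004,0.003],"fingers": -1}
    - {"translation": [-0.0015,0,0.035],"twist": [-0.005,-0.004,0.003],"fingers": -1}
    - {"translation": [-0.0015,0,0.035],"twist": [-0.005,-0.004,0.003],"fingers": -1}

```text
time: 5.55
eef_pos: [0.4873, 0.261, 0.1152]
tcp_rot: [0.304, 0.953, 0.0, 0.0]
contact_force: [0.4, 0.8, -0.6]
opening: 0.17
finger_force: 60.7
```

```bash
python3 - <<'E'
from h import *
np.set_printoptions(precision=4,suppress=True)
s=get_state();print(s['eef_pos'],s['contact_force'],s['wrist_torque'],s['opening'],s['finger_force'])
todo([.4873,.2615,.107],np.radians(54.8))
E
```

```text
[0.4873 0.261  0.1152] [ 0.4315  0.8313 -0.5893] [ 0.267   0.085  -0.0223] 0.16984373055875718 60.730429887771606
shift [0.0004 0.0005 0.011 ] twist [ 0.0008  0.0003 -0.0028] q6 -0.646
shift [0.0004 0.0005 0.011 ] twist [ 0.0005 -0.0013  2.9972] q6 -0.646
```

>>> arm_command:
  steps:
    - {"translation": [0.0003,0.0005,0.004],"twist": [0,0,0],"fingers": -1}
    - {"translation": [0.0003,0.0005,0.008],"twist": [0,0,0],"fingers": -1}
    - {"translation": [0.0003,0.0005,0.011],"twist": [0,0,0],"fingers": -1}
    - {"translation": [0.0003,0.0005,0.011],"twist": [0,0,0],"fingers": -1}

```text
time: 6.05
eef_pos: [0.4873, 0.262, 0.1072]
tcp_rot: [0.304, 0.953, 0.001, 0.0]
contact_force: [-1.8, 5.8, 0.5]
opening: 0.17
finger_force: 60.7
```

```bash
python3 - <<'E'
from h import *
np.set_printoptions(precision=4,suppress=True)
s=get_state();print(s['eef_pos'],s['contact_force'],s['wrist_torque'],s['opening'],s['finger_force'])
todo([.4873,.2615,.0957],np.radians(54.8))
E
```

```text
[0.4873 0.262  0.1072] [-1.8229  5.7794  0.5382] [ 1.1859  0.2278 -0.0051] 0.16952196935405447 60.70897400379181
shift [-0.0004 -0.0006  0.0154] twist [ 0.0022 -0.     -0.003 ] q6 -0.645
shift [-0.0004 -0.0006  0.0154] twist [-0.     -0.0035  2.997 ] q6 -0.645
```

>>> arm_command:
  steps:
    - {"translation": [0.0022,0.0017,0],"twist": [0,0,0],"fingers": -1}
    - {"translation": [0.0022,0.0017,0],"twist": [0,0,0],"fingers": -1}
    - {"translation": [0.0022,0.0017,0],"twist": [0,0,0],"fingers": -1}

```text
time: 6.42
eef_pos: [0.4869, 0.2628, 0.1072]
tcp_rot: [0.304, 0.953, -0.0, 0.001]
contact_force: [-0.1, 1.7, -0.6]
opening: 0.171
finger_force: 60.8
```

>>> arm_command:
  steps:
    - {"translation": [0.0006,0.0008,0.002],"twist": [0,0,0],"fingers": -1}
    - {"translation": [0.0006,0.0008,0.004],"twist": [0,0,0],"fingers": -1}
    - {"translation": [0.0006,0.0008,0.006],"twist": [0,0,0],"fingers": -1}
    - {"translation": [0.0006,0.0008,0.006],"twist": [0,0,0],"fingers": -1}

```text
time: 6.92
eef_pos: [0.4878, 0.2641, 0.1049]
tcp_rot: [0.304, 0.953, 0.0, 0.001]
contact_force: [-3.0, 0.8, 7.9]
opening: 0.173
finger_force: 61.8
```

>>> arm_command:
  steps:
    - {"translation": [0.0007,-0.001,0.002],"twist": [0,0,0],"fingers": -1}
    - {"translation": [0.0007,-0.001,0.004],"twist": [0,0,0],"fingers": -1}
    - {"translation": [0.0007,-0.001,0.006],"twist": [0,0,0],"fingers": -1}
    - {"translation": [0.0007,-0.001,0.006],"twist": [0,0,0],"fingers": -1}

```text
time: 7.42
eef_pos: [0.4859, 0.2635, 0.0971]
tcp_rot: [0.304, 0.953, 0.0, 0.001]
contact_force: [2.2, 3.4, -6.8]
opening: 0.168
finger_force: 60.0
```

>>> arm_command:
  steps:
    - {"translation": [0,0.0012,0.002],"twist": [0,0,0],"fingers": -1}
    - {"translation": [0,0.0012,0.004],"twist": [0,0,0],"fingers": -1}
    - {"translation": [0,0.0012,0.007],"twist": [0,0,0],"fingers": -1}
    - {"translation": [0,0.0012,0.007],"twist": [0,0,0],"fingers": -1}
    - {"translation": [0,0.0012,0.007],"twist": [0,0,0],"fingers": -1}

```text
time: 8.05
eef_pos: [0.4866, 0.264, 0.0955]
tcp_rot: [0.303, 0.953, -0.001, 0.0]
contact_force: [-5.7, -1.9, 9.8]
opening: 0.168
finger_force: 62.0
```

```bash
python3 - <<'E'
from h import *
np.set_printoptions(precision=4,suppress=True)
s=get_state();print(s['eef_pos'],s['contact_force'],s['wrist_torque'],s['opening'],s['finger_force'])
todo([.487,.2625,.0957],np.radians(54.8))
p=shot('scene');im=cv2.cvtColor(p['pixels'],cv2.COLOR_RGB2BGR)[200:280,300:400]
cv2.imwrite('pics/s5.png',cv2.resize(im,None,fx=7,fy=7,interpolation=cv2.INTER_CUBIC))
E
```

```text
[0.4866 0.264  0.0955] [-5.6621 -1.9071  9.7844] [-0.4966  0.9375 -0.0324] 0.16803349691948113 61.984877586364746
shift [-0.0016 -0.0013 -0.0002] twist [-0.0015  0.0009 -0.002 ] q6 -0.639
shift [-0.0016 -0.0013 -0.0002] twist [0.0014 0.0023 2.998 ] q6 -0.639
```

View pics/s5.png

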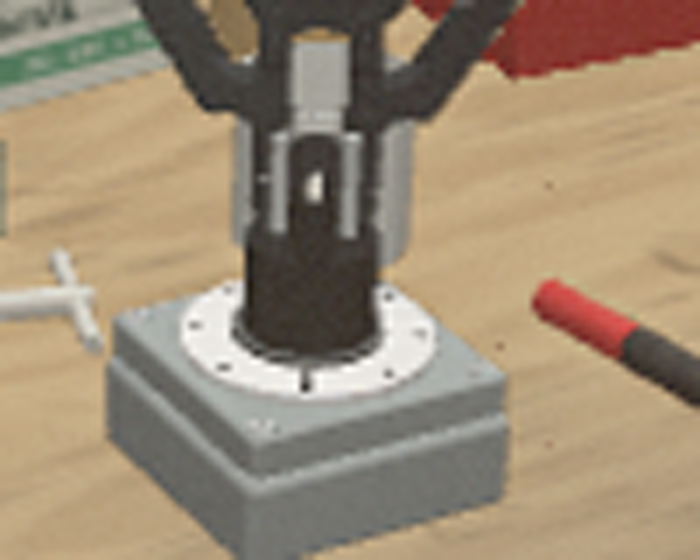

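The handle sits in the washer at crop (310,340). The white pointer line at (315,185) is above the index line at (305,380). I ease the side load, press slightly more, and check the pointer angle by projection.

>>> arm_command:
  steps:
    - {"translation": [0.0008,-0.0008,0.001],"twist": [0,0,0],"fingers": -1}
    - {"translation": [0.0008,-0.0008,0.001],"twist": [0,0,0],"fingers": -1}
    - {"translation": [0.0008,-0.0008,0.001],"twist": [0,0,0],"fingers": -1}
    - {"translation": [0.0008,-0.0008,0.001],"twist": [0,0,0],"fingers": -1}

```text
time: 8.6
eef_pos: [0.4866, 0.264, 0.0955]
tcp_rot: [0.303, 0.953, -0.0, 0.001]
contact_force: [-4.4, -2.6, 12.0]
opening: 0.169
finger_force: 62.3
```

```bash
python3 - <<'E'
from h import *
np.set_printoptions(precision=4,suppress=True)
p=shot('scene');s=get_state();print(s['eef_pos'],s['contact_force'],s['wrist_torque'],s['opening'],s['finger_force'])
c=np.array([.487,.2622])
for a in(133,139,145,151,157):
    u=np.array([np.cos(np.radians(a)),np.sin(np.radians(a))])
    print(a,'pointer line',np.array(proj(p,[*(c+.019*u),.116])),'index',np.array(proj(p,[*(c+.035*u),.054])))
g=p['pixels'].astype(float).min(2)
def cen(r0,r1,c0,c1,inv):
    q=g[r0:r1,c0:c1]; w=np.clip(120-q,0,None) if inv else np.clip(q-90,0,None)
    y,x=np.mgrid[r0:r1,c0:c1]; return (w*y).sum()/w.sum(),(w*x).sum()/w.sum()
print('seen line',cen(222,230,342,348,0),'seen index',cen(252,256,341,347,1))
E
```

```text
[0.4866 0.264  0.0955] [-4.0522 -1.6405 11.7335] [-0.5314  0.9307 -0.0557] 0.16886801727912162 62.26311206817627
133 pointer line [227.4749 342.8688] index [254.8537 340.3349]
139 pointer line [227.5706 343.7404] index [255.0432 341.92  ]
145 pointer line [227.6257 344.6238] index [255.1511 343.5277]
151 pointer line [227.6394 345.5087] index [255.1761 345.1388]
157 pointer line [227.6117 346.3853] index [255.1177 346.7345]
seen line (np.float64(226.3091216216216), np.float64(344.6131756756757)) seen index (np.float64(254.56435643564356), np.float64(343.0))
```

```bash
python3 -c "
from plant import *
print(sign_off())"
```

```text
the job is handed in; nothing more can be done
None
```

I signed the job off with the black handle snapped home on the seat, its pointer within about 2° of the index line as measured in the camera, and the gripper still holding it (about 62 N grip) and pressing down with about 12 N; the sign-off call returned no verdict.

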